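# Fetch the walnut strip from behind the finishing supplies

### The arm

A 6-joint arm with a two-finger parallel gripper is mounted at the origin on the work surface. World frame = base frame: x ahead of the robot, y to its left, z up, the work surface at z = 0. Lengths are in m, angles in degrees, forces in N, time in s.
With the tool pointing down it reaches from about 0.25 to 0.725 m from the base axis. Payload 9.7 kg.
Tool frame: the origin (TCP) lies on the centre line of the jaws, within the pads' length; the fingertips stand bot.nose_length ahead of it and the grasp point (between the pads) lies 11 mm behind it (bot.nose_length is the distance from the TCP to the fingertips, in m); z points along the fingers, y is the line along which they close (so a half turn about z gives the same grasp; the last joint's range is limited). The gripper opens to 85 mm and grips with 20 to 120 N. Pads are 22 mm wide; open, the fingers measure 114 mm over their backs; the gripper's body (76 mm by 85 mm) begins 54 mm behind the grasp point. The pads swing forward as they close: fully open they stand 13 mm farther back than shut.
Start: joints at [-73.568, 4.979, 10.078, 95.1, 0, 90], TCP at [0.156, -0.528, 0.239] pointing down, gripper open.
Joint ranges: [-179.16, 179.16], [-48.56, 103.87], [-65.8, 70.77], [-126.05, 130.52], [-82.76, 87.17], [-180, 180]. Speed limits (degrees/s): [127.2, 127.2, 147.25, 180, 180, 180].

### API

Orientations are given as [roll, pitch, yaw] about the fixed x, y, z axes, in that order (R = Rz(yaw) Ry(pitch) Rx(roll)).
In Python, from workcell import bot gives the robot as it stands. The module is installed in compiled form; this text tells all that it offers.
- The arm moves only by the shell command python3 -m inch 'ROWS' [OPENING] [FORCE]. ROWS is JSON, a list of rows, each a list of 4 numbers: the shift along the world's x, y, z in cm, then the turn about the world's z in degrees. A call has exactly 8 rows; each row is the pose to reach, as a shift and turn from the pose commanded when the call began; what a row does not reach only later rows make up. A row lasts 1/8 s, in which the tool goes at most 62.5 mm and 10.7 degrees, less where a joint would pass 70% of its speed; a pose out of reach is approached as far as the arm can. A call with a gripper value outside its range is refused whole. OPENING is the finger opening in cm, from 0 to 8.54, set as the call begins (- or left out, the last holds). The fingers move at their own pace and stop on an object; FORCE is the grip in N (left out, the last holds). Time passes only in rows, so rows that repeat a pose let the fingers close, or fill a call up. It gives the time, the measured TCP pose, the force, the opening and the grip force at its end, in the units of the state.
- bot.get_obs(): the state, without advancing time (a new reading comes with each control period).
- bot.camera(name): name is "scene" or "top" or "wrist"; returns a dict with "img" (480x640x3 uint8, red, green, blue), "fovy" (degrees; the focal length in pixels is half the picture's height over the tangent of half this angle, whatever the lens; pixels are square), "cx", "cy" (the principal point, pixels), "R" (3x3) and "t" (3): a world point X has camera coordinates R X + t; the wrist camera has in their place "mount" (4x4, takes a point from camera to tool coordinates, whose origin is the TCP and whose axes are the flange's). Camera axes: x right, y down, z forward; pixel columns grow to the right and rows downward; lengths in m; the calibration is good to about 2 mm. A picture is of the moment at which its call begins: read the wrist's pose just before it. There is no depth.
- bot.job_done(): hands the job in; it is judged then, once.
Trained networks look in a picture, given as the dict that the camera call returned (one of the last four; its "shot" number tells which), for a name from the list of things; names that differ only in an ending like _2 or _b are one class to them, and where a whole thing is asked for, a point or a joint stands for the part that bears it (a point fixed in the world has none). Each returns a list of dicts, best first, with "score" (0 to 1); they miss things now and then, are a little off and sometimes report something else, mostly with a low value. They report only what shows in the picture. A call takes as long as a camera call. They do not tell look-alikes from the thing itself.
- bot.find_in(thing, picture): "point" ([column, row] in pixels, amid what is visible of it).
- bot.landmark_of(thing, picture): "point" ([column, row] in pixels: a listed point, or the origin of a listed thing).
The state is a dict: "time": time; "q": joint angles; "qd": joint speeds; "joint_efforts": joint torques, N m; "ee_pos": TCP position; "tcp_rot": TCP orientation; "wrist_force": force on the tool from outside, world axes, zero at the start; "torque": the same for the moment, N m; "opening": finger opening in m; "grasp_force": force on a finger pad.
Only numpy, scipy, OpenCV 4.12 (cv2) and the standard library are available. Lean on these libraries where they do the work, as an engineer would, in place of code of your own. Each camera call takes 0.05 s, during which the arm holds its last target. There are 200 camera calls.

### The job

The glue bottle, the round wax tin and the square screw case stand in the way of the dark wooden strip in the rack: first stand all three on the cork side board, then draw the strip out from under the rack's cover over the lip and lay it flat between the two rails of the sanding bed, sticking out about equally at both ends. Only then put the bottle, the tin and the case back upright, each where it stood on the rack at the start. Leave the hammer and the brush lying where they are.

Things in the scene. Friction and masses are not known exactly. Their poses are not given: they have to be found in the camera images.
- bottle_mid (a point): white plastic glue bottle with black cap, round, 46 mm diameter, 85 mm tall, loose, standing upright on the rack's landing; straight-sided up to 48 mm, narrower above, cap 22 mm wide. This point: its axis, 42.5 mm above its underside (half-way up); z is its up axis.
- tin_mid (a point): round bare-metal wax tin, 56 mm diameter over the lid (54 mm below it), 44 mm tall, loose, standing on the rack's landing. This point: its centre, 22 mm above its underside; z is its up axis.
- case_mid (a point): square grey painted screw case, 50 x 50 mm, 44 mm tall, loose, standing on the rack's landing. This point: its centre, 22 mm above its underside; x and y are square to its sides, z up.
- strip_mid (a point): dark walnut strip, 24 mm wide (its x), 210 mm long (its y), 20 mm high (its z), 70 g or so, loose, lying in the rack with its free end (+y) just behind the lip and the last 66 mm at its -y end under the cover. This point: its centre, 10 mm above its underside.
- rack: Fixed plywood rack, base 8 mm thick. Origin at bench level on the strip's centre line; y runs from pocket to landing. Pocket y -184 to -108 mm: 46 mm wide, ceiling 42 mm above base, cover top 56 mm above bench. Open track, then lip y 38-47, 12 mm above base. Landing to y 188, 150 wide; things near (-40,87), (40,87), (0,155). Strip can rise 12-22 mm, level or tilted; 70 mm draw frees it.
- board: flat cork side board, fixed, 100 mm (its x) by 270 mm (its y), 6 mm thick, where the cleared things are set. Origin: centre of its underside, on the bench.
- bed: Sanding bed, fixed: wooden block 80 mm (its x) by 100 mm long (its y), with two aluminium rails 10 mm high along its long edges leaving a 46 mm wide channel along y, open at both ends, floor 20 mm above the bench. Origin: centre of its underside, on the bench. The strip, centred in the channel, sticks out 55 mm at each end, either way round.
- hammer: bystander: hammer lying on the bench at the robot's right. Origin: a point on it.
- brush: bystander: brush lying on the bench at the robot's left. Origin: a point on it.
There are look-alikes about, which are no part of the job. Leave any blue look-alike of the bed alone.

How it is judged:
By the outcome, as a careful person would: the job done as asked, in the order asked, and still so for the second after the job is handed in, with the robot touching nothing.
It also fails if it takes over 144 s, if anything falls off the work surface, if the arm or the gripper's body presses on something with over 40 N, if the wrist force passes 120 N, or if a joint passes its speed limit or range.

## Working session

There is one attempt and no reset: what is moved stays moved. The work goes in short steps, Python scripts to look and compute and a shell command to move; the robot and the scene stay as the last step left them, time stands still between calls to the robot, and variables do not carry over. Pictures are saved under pics/ and viewed, at most 14 in all, crops included, and the job is handed in when it is done.

```bash
mkdir -p pics; cat > h.py <<'E'
import numpy as np, cv2
from workcell import bot
def K(c): 
    f=240/np.tan(np.radians(c["fovy"])/2); return f
def ray(c,p,z):
    """world point at height z seen at pixel p (fixed camera)"""
    f=K(c); d=np.array([(p[0]-c["cx"])/f,(p[1]-c["cy"])/f,1.])
    R=np.array(c["R"]);t=np.array(c["t"]); o=-R.T@t; d=R.T@d
    return o+d*(z-o[2])/d[2]
def proj(c,X):
    f=K(c); v=np.array(c["R"])@np.array(X)+np.array(c["t"]); return v[0]/v[2]*f+c["cx"], v[1]/v[2]*f+c["cy"]
def save(c,n): cv2.imwrite(f"pics/{n}.png",cv2.cvtColor(c["img"],cv2.COLOR_RGB2BGR))
E
python3 - <<'E'
from h import *
print(bot.get_obs(), bot.nose_length)
H=dict(bottle_mid=.0505,tin_mid=.03,case_mid=.03,strip_mid=.018,rack=0,board=0,bed=0,hammer=0,brush=0)
for n in ["top","scene"]:
    c=bot.camera(n); save(c,n+"0"); print(n,c["fovy"],(-np.array(c["R"]).T@c["t"]).round(3))
    for k,z in H.items():
        for d in bot.landmark_of(k,c)[:3]: print(k,np.round(d["point"]),round(d["score"],2),ray(c,d["point"],z).round(3))
E
```

```text
{'time': 0.0, 'q': array([-7.35685738e+01,  5.01178785e+00,  1.00334708e+01,  9.50990238e+01,
        1.87032896e-03,  9.00017626e+01]), 'qd': array([-0.01189293,  0.02088429,  0.06296274, -0.08853772, -0.0373997 ,
       -0.10133808]), 'joint_efforts': array([ 4.96160374e-04, -5.20382094e+01,  4.64809477e+01,  1.59592624e-02,
        1.65229985e-04,  1.29553788e-05]), 'ee_pos': array([ 0.15552369, -0.52732411,  0.23856765]), 'tcp_rot': array([-1.79922659e+02, -1.86794805e-03,  1.64296611e+01]), 'wrist_force': array([-0.31817747,  0.80135111, -0.2382082 ]), 'torque': array([ 0.03567209,  0.02037103, -0.0369311 ]), 'grasp_force': 0.0, 'opening': 0.0850228465638809} 0.008
top 46.554738558527816 [0.462 0.002 1.547]
bottle_mid [313. 227.] 0.53 [0.581 0.031 0.05 ]
tin_mid [312. 198.] 0.9 [0.662 0.034 0.03 ]
case_mid [290. 214.] 0.58 [0.618 0.094 0.03 ]
strip_mid [368. 214.] 0.92 [ 0.62  -0.121  0.018]
strip_mid [312. 227.] 0.16 [0.584 0.034 0.018]
rack [343. 215.] 0.69 [ 0.62  -0.052  0.   ]
rack [370. 212.] 0.39 [ 0.627 -0.127  0.   ]
board [404. 275.] 0.87 [ 0.455 -0.222  0.   ]
bed [236. 230.] 0.62 [0.576 0.246 0.   ]
hammer [477. 210.] 0.9 [ 0.635 -0.425  0.   ]
hammer [255. 273.] 0.57 [0.457 0.191 0.   ]
hammer [317. 199.] 0.4 [0.664 0.019 0.   ]
brush [178. 212.] 0.81 [0.624 0.409 0.   ]
scene 48.82644874236754 [ 1.562 -0.402  0.765]
bottle_mid [337. 248.] 0.87 [0.576 0.038 0.05 ]
bottle_mid [225. 259.] 0.61 [ 0.527 -0.227  0.05 ]
tin_mid [345. 276.] 0.61 [0.665 0.023 0.03 ]
case_mid [370. 262.] 0.91 [0.63  0.104 0.03 ]
strip_mid [276. 281.] 0.67 [ 0.611 -0.127  0.018]
board [222. 260.] 0.59 [ 0.46  -0.223  0.   ]
board [147. 325.] 0.56 [ 0.641 -0.425  0.   ]
bed [412. 248.] 0.97 [0.574 0.257 0.   ]
bed [368. 227.] 0.65 [0.436 0.194 0.   ]
hammer [150. 321.] 0.71 [ 0.631 -0.418  0.   ]
hammer [348. 273.] 0.48 [0.616 0.053 0.   ]
brush [478. 245.] 0.67 [0.622 0.428 0.   ]
brush [367. 229.] 0.65 [0.445 0.187 0.   ]
```

```bash
python3 - <<'E'
import cv2
a=cv2.imread("pics/top0.png")[160:320,150:510]; cv2.imwrite("pics/topc.png",cv2.resize(a,(800,356),interpolation=cv2.INTER_CUBIC))
a=cv2.imread("pics/scene0.png")[190:360,110:500]; cv2.imwrite("pics/scenec.png",cv2.resize(a,(800,349),interpolation=cv2.INTER_CUBIC))
E
```

```text
(no output)
```

View pics/topc.png

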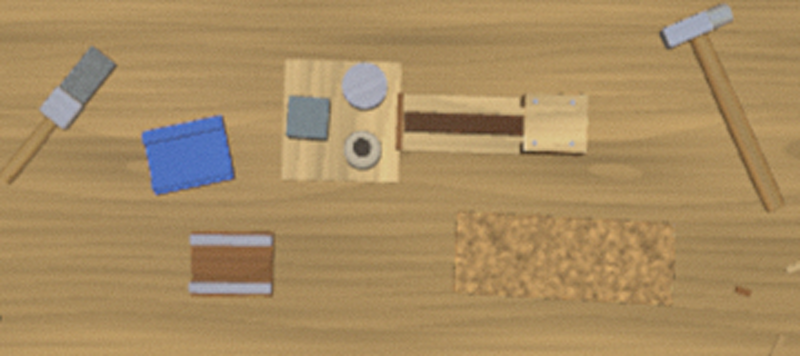

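View pics/scenec.png

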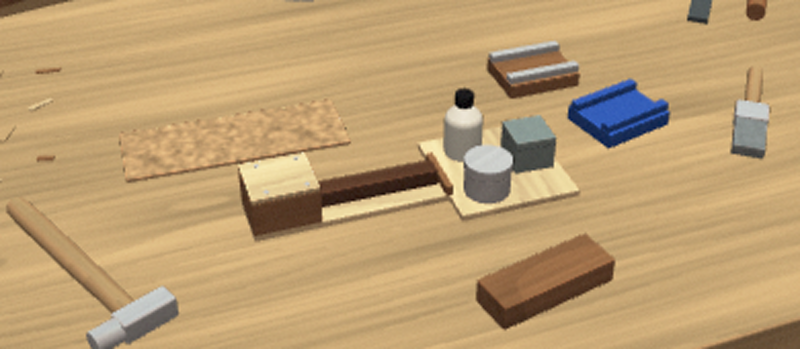

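The real bed is the brown one with aluminium rails, at top-view crop pixel (231,264), about (0.445, 0.19) m; the blue one at (188,155) is a decoy. The bottle is at (362,150), the tin at (365,86), the case at (308,117) and the cork board at (565,257). The strip runs along world y, with the rack's landing at +y. Next I'll move above the landing for a wrist view.

```bash
python3 -m inch '[[3.4,4.5,0.5,2.2],[6.8,9,1,4.4],[10.2,13.5,1.5,6.6],[13.6,18,2,8.8],[17,22.5,2.5,11],[20.4,27,3,13.2],[23.8,31.5,3.5,15.4],[27.2,36,4,17.6]]' 8.5 40
python3 -m inch '[[3.4,4.5,0.5,2.2],[6.8,9,1,4.4],[10.2,13.5,1.5,6.6],[13.6,18,2,8.8],[15.2,22.5,2,11],[15.2,22.7,2,11],[15.2,22.7,2,11],[15.2,22.7,2,11]]'
cat >> h.py <<'E'
from scipy.spatial.transform import Rotation as Ro
def wrist():
    o=bot.get_obs(); c=bot.camera("wrist")
    T=np.eye(4); T[:3,:3]=Ro.from_euler("xyz",o["tcp_rot"],degrees=True).as_matrix(); T[:3,3]=o["ee_pos"]
    M=T@np.array(c["mount"]); c["R"]=M[:3,:3].T; c["t"]=-M[:3,:3].T@M[:3,3]; return c
E
python3 - <<'E'
from h import *
c=wrist(); save(c,"w0"); print(np.array(c["mount"]).round(3).tolist(),c["fovy"])
H=dict(bottle_mid=.0505,tin_mid=.03,case_mid=.03,strip_mid=.018,rack=0,bed=0)
for k,z in H.items():
    for d in bot.landmark_of(k,c)[:3]: print(k,np.round(d["point"]),round(d["score"],2),ray(c,d["point"],z).round(4))
E
```

```text
time: 2.0
ee_pos: [0.4284, -0.1659, 0.2797]
tcp_rot: [180.0, -0.0, 34.1]
wrist_force: [0.6, -1.0, -0.1]
opening: 0.0854
grasp_force: 0.0
time: 3.0
ee_pos: [0.5793, 0.0584, 0.2996]
tcp_rot: [180.0, -0.0, 45.0]
wrist_force: [0.1, 0.5, 0.2]
opening: 0.0846
grasp_force: 0.0
[[-0.001, -0.961, -0.275, 0.069], [1.0, -0.001, 0.0, -0.001], [-0.001, -0.275, 0.961, -0.135], [0.0, 0.0, 0.0, 1.0]] 58.75129812333966
bottle_mid [346. 227.] 0.88 [0.5828 0.0291 0.0505]
tin_mid [404. 168.] 0.66 [0.6582 0.0271 0.03  ]
tin_mid [426. 249.] 0.5 [ 0.6203 -0.0469  0.03  ]
case_mid [322. 142.] 0.57 [0.6202 0.0979 0.03  ]
strip_mid [468. 300.] 0.68 [ 0.6149 -0.1248  0.018 ]
rack [422. 248.] 0.81 [ 0.6168 -0.0548  0.    ]
bed [178.  56.] 0.7 [0.5796 0.248  0.    ]
bed [136. 202.] 0.59 [0.4423 0.1897 0.    ]
```

View pics/w0.png

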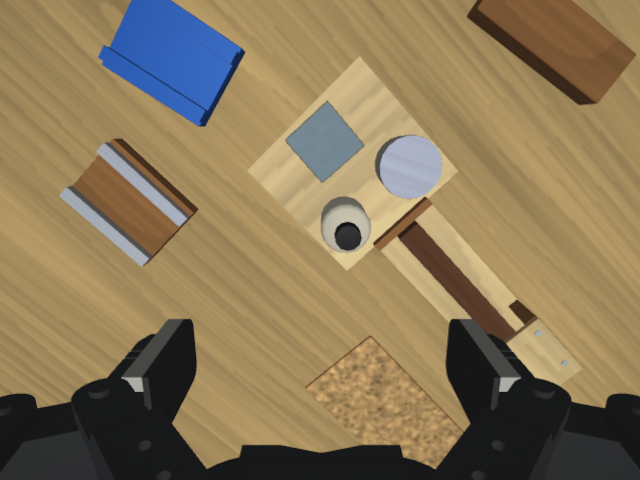

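The wrist view shows the landing corners at about (248,170), (360,57), (457,171) and (347,270). The bottle cap is at (347,236), the tin top at (409,167), and the case-top corners are around (325,142). The brown bed sits near (130,202). I'll compute poses from these picks.

```bash
python3 - <<'E'
from h import *
c=wrist()
P=lambda u,v,z: ray(c,(u,v),z)[:2]
print("landing", [P(*p,.008).round(4).tolist() for p in [(248,170),(360,57),(457,171),(347,270)]])
print("bottle",P(347,236,.093).round(4),"tin",P(409.5,167,.052).round(4))
cc=[P(*p,.052) for p in [(286,141),(327,101),(363,144),(323,182)]]
print("case",np.mean(cc,0).round(4)); 
for i in range(4):
    e=cc[(i+1)%4]-cc[i]; print(np.hypot(*e).round(4),np.degrees(np.arctan2(e[1],e[0])).round(1))
b=[P(*p,.03) for p in [(61,192),(147,265),(195,210),(107,143)]]; print("bed",np.mean(b,0).round(4),[x.round(4).tolist() for x in b])
# rack axis from strip top edges end near lip / cover
s=[P(*p,.028) for p in [(399,238),(414,221),(487,337),(509,327)]]; print("strip",[x.round(4).tolist() for x in s])
print("lip top", [P(*p,.02).round(4).tolist() for p in [(375,244),(430,199)]])
E
```

```text
landing [[0.5492, 0.131], [0.6982, 0.1272], [0.6944, -0.0157], [0.5459, -0.0129]]
bottle [0.5828 0.0326] tin [0.6601 0.0295]
case [0.622  0.0974]
0.0484 -2.2
0.0474 -93.4
0.0479 178.4
0.0479 87.2
bed [0.4487 0.1896] [[0.4126, 0.2416], [0.413, 0.1382], [0.4892, 0.1404], [0.4798, 0.2382]]
strip [[0.609, -0.0196], [0.6307, -0.0172], [0.6022, -0.165], [0.6257, -0.1723]]
lip top [[0.5873, -0.0096], [0.6564, -0.0143]]
```

```bash
python3 -m inch '[[0.3,-2.8,-4,0],[0.3,-2.8,-9,0],[0.3,-2.8,-14,0],[0.3,-2.8,-18,0],[0.3,-2.8,-22,0],[0.3,-2.8,-25,0],[0.3,-2.8,-26.6,0],[0.3,-2.8,-26.6,0]]' 8.5 40
python3 -m inch '[[0,0,0,0],[0,0,0,0],[0,0,0,0],[0,0,0,0],[0,0,0,0],[0,0,0,0],[0,0,0,0],[0,0,0,0]]' 3 40
```

```text
time: 4.4
ee_pos: [0.5821, 0.0315, 0.0327]
tcp_rot: [-179.9, 0.1, 45.0]
wrist_force: [-0.3, 0.3, -0.1]
opening: 0.0849
grasp_force: 0.0
time: 5.4
ee_pos: [0.5834, 0.0315, 0.0348]
tcp_rot: [179.9, -0.1, 45.0]
wrist_force: [0.6, 0.1, 5.8]
opening: 0.0452
grasp_force: 40.9
```

```bash
python3 -m inch '[[0,0,3,0],[0,0,8,0],[-1.5,-4,11,0],[-3.3,-8.5,11,0],[-5.2,-13.5,11,0],[-7.2,-18.5,11,0],[-9.1,-23.5,11,0],[-11,-28.2,11,0]]'
python3 -m inch '[[-1.8,-4.5,0,0],[-2.1,-5.4,-2,0],[-2.1,-5.4,-5.5,0],[-2.1,-5.4,-8.5,0],[-2.1,-5.4,-10.4,0],[-2.1,-5.4,-11.1,0],[-2.1,-5.4,-11.1,0],[-2.1,-5.4,-11.1,0]]'
python3 -m inch '[[0,0,0,0],[0,0,0,0],[0,0,0,0],[0,0,0,0],[0,0,2,0],[0,0,6,0],[0,0,11,0],[0,0,16,0]]' 8.5
```

```text
time: 6.4
ee_pos: [0.4718, -0.2521, 0.1437]
tcp_rot: [180.0, -0.0, 45.0]
wrist_force: [0.8, 0.7, -2.0]
opening: 0.0453
grasp_force: 41.5
time: 7.4
ee_pos: [0.4521, -0.3048, 0.0331]
tcp_rot: [179.9, -0.0, 45.0]
wrist_force: [0.3, -0.6, -0.6]
opening: 0.0446
grasp_force: 41.5
time: 8.4
ee_pos: [0.4514, -0.3044, 0.1938]
tcp_rot: [-180.0, 0.0, 45.0]
wrist_force: [1.2, -0.6, 0.2]
opening: 0.0852
grasp_force: 0.0
```

```bash
python3 - <<'E'
from h import *
c=bot.camera("top")
for k,z in dict(bottle_mid=.0485,board=0).items():
    for d in bot.landmark_of(k,c)[:2]: print(k,round(d["score"],2),ray(c,d["point"],z).round(4))
E
python3 -m inch '[[2.5,4.1,0,6],[5.2,8.3,0,12],[7.8,12.5,0,18],[10.4,16.7,0,24],[13,20.9,0,30],[15.6,25,0,36],[18.2,29.1,0,40],[20.8,33.3,0,43]]'
python3 -m inch '[[0,0,-2,0],[0,0,-6,0],[0,0,-10,0],[0,0,-14,0],[0,0,-16,0],[0,0,-17.1,0],[0,0,-17.1,0],[0,0,-17.1,0]]'
```

```text
bottle_mid 0.56 [ 0.4497 -0.303   0.0485]
board 0.7 [ 0.458  -0.2174  0.    ]
time: 9.55
ee_pos: [0.6599, 0.0299, 0.1906]
tcp_rot: [-179.9, 0.0, 88.1]
wrist_force: [0.5, -0.1, 0.8]
opening: 0.0848
grasp_force: 0.0
time: 10.55
ee_pos: [0.6605, 0.0285, 0.0228]
tcp_rot: [179.9, -0.0, 88.0]
wrist_force: [0.3, -0.8, 0.5]
opening: 0.0848
grasp_force: 0.0
```

```bash
python3 -m inch '[[0,0,0,0],[0,0,0,0],[0,0,0,0],[0,0,0,0],[0,0,0,0],[0,0,0,0],[0,0,0,0],[0,0,0,0]]' 4 40
python3 -m inch '[[0,0,3,0],[0,0,8,0],[-3,-3.7,10,0],[-6.3,-7.8,10,0],[-9.8,-12,10,0],[-13.3,-16.3,10,0],[-16.8,-20.7,10,0],[-20.3,-25,10,0]]'
python3 -m inch '[[0,0,0,0],[0,0,-3,0],[0,0,-6,0],[0,0,-8.5,0],[0,0,-9.7,0],[0,0,-10.1,0],[0,0,-10.1,0],[0,0,-10.1,0]]'
python3 -m inch '[[0,0,0,0],[0,0,0,0],[0,0,0,0],[0,0,0,0],[0,0,2,0],[0,0,6,0],[0,0,11,0],[0,0,16,0]]' 8.5
```

```text
time: 11.55
ee_pos: [0.6602, 0.0285, 0.0225]
tcp_rot: [179.9, -0.0, 88.0]
wrist_force: [-1.2, -0.2, 5.4]
opening: 0.054
grasp_force: 41.7
time: 12.55
ee_pos: [0.4551, -0.2226, 0.1211]
tcp_rot: [-180.0, 0.0, 88.0]
wrist_force: [0.6, -1.1, -1.5]
opening: 0.054
grasp_force: 43.1
time: 13.55
ee_pos: [0.4572, -0.2217, 0.021]
tcp_rot: [179.9, 0.0, 88.0]
wrist_force: [0.2, 0.5, -2.4]
opening: 0.0536
grasp_force: 43.4
time: 14.55
ee_pos: [0.4563, -0.2215, 0.1818]
tcp_rot: [-180.0, -0.0, 88.0]
wrist_force: [-0.0, 0.3, -0.1]
opening: 0.085
grasp_force: 0.0
```

```bash
python3 -m inch '[[2,4,0,0],[4.1,8,0,0],[6.2,12,0,0],[8.2,16,0,0],[10.3,20,0,0],[12.4,24,0,0],[14.4,28,0,0],[16.45,31.9,0,0]]'
python3 - <<'E'
from h import *
c=wrist(); save(c,"w1")
for k,z in dict(case_mid=.03,strip_mid=.018,rack=0).items():
    for d in bot.landmark_of(k,c)[:2]: print(k,np.round(d["point"]),round(d["score"],2),ray(c,d["point"],z).round(4))
E
```

```text
time: 15.55
ee_pos: [0.6216, 0.0989, 0.1802]
tcp_rot: [180.0, 0.0, 88.0]
wrist_force: [-0.4, -0.3, 0.4]
opening: 0.0848
grasp_force: 0.0
case_mid [320. 235.] 0.84 [0.62   0.0979 0.03  ]
```

View pics/w1.png

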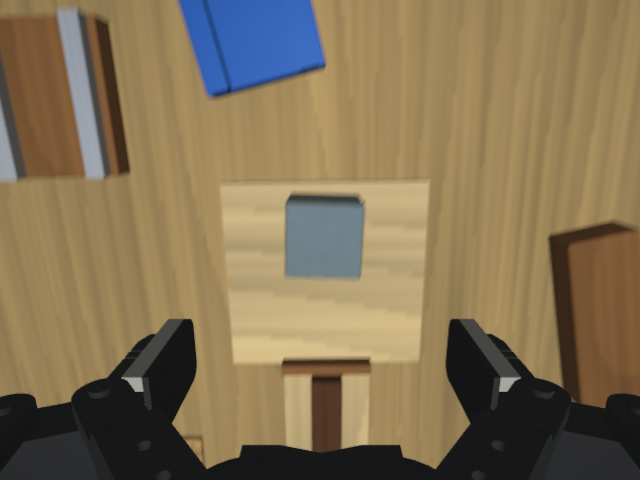

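The case sits square on to the view at pixels 285–363 by 202–277, matching the estimate of (0.621, 0.0975). I'll grasp it and carry it over.

```bash
python3 -m inch '[[0,0,-2,0],[0,0,-6,0],[0,0,-10,0],[0,0,-13,0],[0,0,-15,0],[0,0,-15.9,0],[0,0,-15.9,0],[0,0,-15.9,0]]'
python3 -m inch '[[0,0,0,0],[0,0,0,0],[0,0,0,0],[0,0,0,0],[0,0,0,0],[0,0,0,0],[0,0,0,0],[0,0,0,0]]' 4 40
python3 -m inch '[[0,0,3,0],[0,0,8,0],[-2.4,-3.4,10,0],[-5.1,-7.4,10,0],[-7.8,-11.4,10,0],[-10.5,-15.4,10,0],[-13.2,-19.4,10,0],[-16,-23.4,10,0]]'
python3 -m inch '[[0,0,0,0],[0,0,-3,0],[0,0,-6,0],[0,0,-8.5,0],[0,0,-9.7,0],[0,0,-10.1,0],[0,0,-10.1,0],[0,0,-10.1,0]]'
python3 -m inch '[[0,0,0,0],[0,0,0,0],[0,0,0,0],[0,0,0,0],[0,0,2,0],[0,0,6,0],[0,0,11,0],[0,0,16,0]]' 8.5
```

```text
time: 16.75
ee_pos: [0.6218, 0.0975, 0.0226]
tcp_rot: [179.9, -0.0, 88.0]
wrist_force: [0.5, 0.8, 0.1]
opening: 0.0852
grasp_force: 0.0
time: 17.75
ee_pos: [0.6215, 0.0976, 0.022]
tcp_rot: [179.9, -0.0, 88.0]
wrist_force: [0.3, 0.1, 5.0]
opening: 0.0498
grasp_force: 42.2
time: 18.75
ee_pos: [0.4598, -0.1375, 0.1208]
tcp_rot: [-180.0, -0.0, 88.0]
wrist_force: [-0.0, -0.2, -1.8]
opening: 0.0498
grasp_force: 42.2
time: 19.75
ee_pos: [0.4617, -0.1366, 0.0211]
tcp_rot: [179.9, 0.0, 88.0]
wrist_force: [-0.1, 0.1, -2.1]
opening: 0.0496
grasp_force: 42.3
time: 20.75
ee_pos: [0.4609, -0.1365, 0.1818]
tcp_rot: [180.0, 0.0, 88.0]
wrist_force: [0.5, -0.9, 0.2]
opening: 0.0851
grasp_force: 0.0
```

```bash
python3 -m inch '[[3.9,1,0,0],[7.9,1.9,0,0],[11.8,2.8,0,0],[15.8,3.7,0,0],[15.8,3.7,0,0],[15.8,3.7,0,0],[15.8,3.7,0,0],[15.8,3.7,0,0]]'
python3 - <<'E'
from h import *
c=wrist(); save(c,"w2"); print(bot.get_obs()["ee_pos"])
for k,z in dict(strip_mid=.018,rack=0).items():
    for d in bot.landmark_of(k,c)[:2]: print(k,np.round(d["point"]),round(d["score"],2),ray(c,d["point"],z).round(4))
for X in [(.617,-.129,.018),(.619,-.06,.008),(.62,-.025,.028)]: print(X,np.round(proj(c,X)))
E
```

```text
time: 21.75
ee_pos: [0.6186, -0.0998, 0.181]
tcp_rot: [179.9, 0.0, 88.0]
wrist_force: [-0.4, 0.4, 0.0]
opening: 0.0852
grasp_force: 0.0
[ 0.6186575  -0.09978103  0.1809105 ]
strip_mid [318. 266.] 0.85 [ 0.6151 -0.1278  0.018 ]
(0.617, -0.129, 0.018) [321. 268.]
(0.619, -0.06, 0.008) [320. 172.]
(0.62, -0.025, 0.028) [320. 120.]
```

View pics/w2.png

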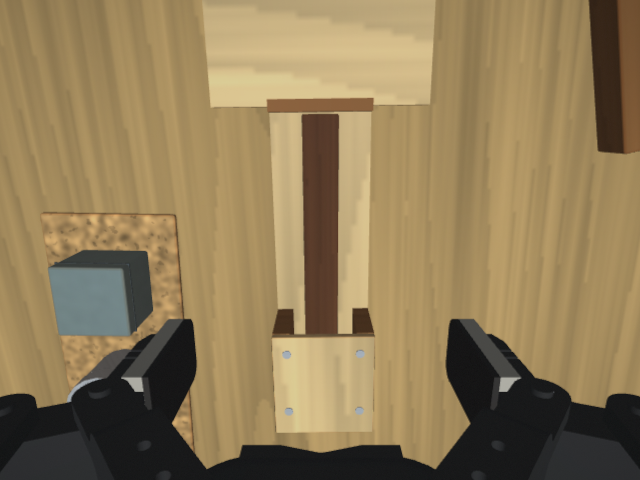

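The strip's centre line runs from (320,114) to (322,334) and is aligned with the tool, so its middle is at about (0.6185, -0.127). I'll grip it 78 mm toward the free end, at y = -0.049.

```bash
python3 -m inch '[[0,3,-2,0],[0,5.1,-5,0],[0,5.1,-9,0],[0,5.1,-12.5,0],[0,5.1,-15,0],[0,5.1,-16.1,0],[0,5.1,-16.1,0],[0,5.1,-16.1,0]]'
python3 -m inch '[[0,0,0,0],[0,0,0,0],[0,0,0,0],[0,0,0,0],[0,0,0,0],[0,0,0,0],[0,0,0,0],[0,0,0,0]]' 1 70
python3 -m inch '[[0,0,0.3,0],[0,0,0.6,0],[0,0,0.9,0],[0,0,1.2,0],[0,0,1.5,0],[0,0,1.7,0],[0,0,1.7,0],[0,0,1.7,0]]'
python3 - <<'E'
from h import *
c=bot.camera("scene"); a=c["img"][230:360,190:400]; cv2.imwrite("pics/s1.png",cv2.cvtColor(cv2.resize(a,(800,495),interpolation=cv2.INTER_CUBIC),cv2.COLOR_RGB2BGR))
E
```

```text
time: 22.9
ee_pos: [0.6198, -0.0486, 0.0207]
tcp_rot: [179.9, 0.0, 88.0]
wrist_force: [-0.7, -1.0, 0.3]
opening: 0.0845
grasp_force: 0.0
time: 23.9
ee_pos: [0.6194, -0.0485, 0.0198]
tcp_rot: [180.0, 0.0, 88.0]
wrist_force: [-0.4, 0.7, 5.1]
opening: 0.0221
grasp_force: 70.2
time: 24.9
ee_pos: [0.619, -0.0485, 0.0362]
tcp_rot: [-180.0, -0.0, 88.0]
wrist_force: [0.1, -0.4, -0.5]
opening: 0.0222
grasp_force: 69.5
```

View pics/s1.png

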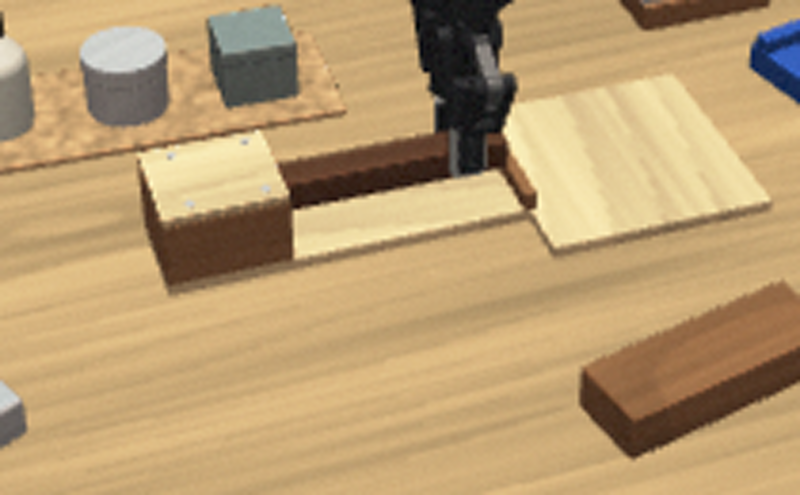

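The gripper holds the strip at crop (470,150). It is raised about level and its end overlaps the lip at (515,170). Now the draw.

```bash
python3 -m inch '[[0,1,0,0],[0.05,2.2,0,0],[0.1,3.5,0,0],[0.15,4.9,0,0],[0.15,6.3,0,0],[0.2,7.7,0,0],[0.2,9,0,0],[0.2,9,0,0]]'
python3 -m inch '[[0,0,2,0],[0,0,5,0],[0,0,9,0],[0,0,12,0],[0,0,12,0],[0,0,12,0],[0,0,12,0],[0,0,12,0]]'
python3 - <<'E'
from h import *
c=wrist(); save(c,"w3"); print(bot.get_obs()["ee_pos"])
for d in bot.landmark_of("strip_mid",c)[:2]: print(np.round(d["point"]),round(d["score"],2),ray(c,d["point"],.155).round(4))
for d in bot.landmark_of("bed",c)[:2]: print(np.round(d["point"]),round(d["score"],2),ray(c,d["point"],0).round(4))
E
```

```text
time: 25.95
ee_pos: [0.6211, 0.0425, 0.0363]
tcp_rot: [-180.0, -0.0, 88.1]
wrist_force: [-0.4, -1.5, -0.6]
opening: 0.0226
grasp_force: 69.5
time: 26.95
ee_pos: [0.6207, 0.0414, 0.1553]
tcp_rot: [-179.9, 0.0, 88.0]
wrist_force: [-0.2, -0.2, -0.7]
opening: 0.0223
grasp_force: 69.5
[0.6207728  0.04143093 0.15551546]
[25.  2.] 0.92 [0.445  0.1908 0.    ]
```

View pics/w3.png

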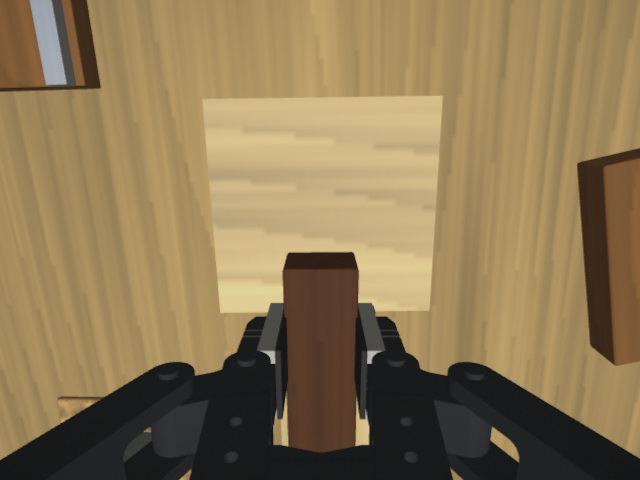

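The strip is held between the pads, with its end at rows 253–269 and level with the tool. Now I'll move to look at the bed.

```bash
python3 -m inch '[[-3,1,0.5,0],[-6.5,2,1,0],[-10,3,1.5,0],[-14,4,2,0],[-17.4,5,2,0],[-17.4,5,2,0],[-17.4,5,2,0],[-17.4,5,2,0]]'
python3 - <<'E'
from h import *
c=wrist(); save(c,"w4"); e=bot.get_obs()["ee_pos"]; print(e)
for r in (253,269): print("strip end",r,ray(c,(320,r),e[2]+(.0085 if r==269 else -.0115)).round(4)-e)
for d in bot.landmark_of("bed",c)[:2]: print(np.round(d["point"]),round(d["score"],2),ray(c,d["point"],0).round(4))
for d in bot.landmark_of("strip_mid",c)[:2]: print(np.round(d["point"]),round(d["score"],2),ray(c,d["point"],e[2]-.001).round(4))
E
```

```text
time: 28.1
ee_pos: [0.4477, 0.0913, 0.1761]
tcp_rot: [-180.0, 0.0, 88.0]
wrist_force: [0.6, -0.1, -0.3]
opening: 0.0221
grasp_force: 69.5
[0.44763171 0.09125115 0.17596451]
strip end 253 [-0.00023171  0.02684885 -0.01146451]
strip end 269 [-0.00013171  0.02744885  0.00853549]
[315.  82.] 0.84 [0.4465 0.1915 0.    ]
[314.  82.] 0.25 [0.4477 0.1744 0.175 ]
```

View pics/w4.png

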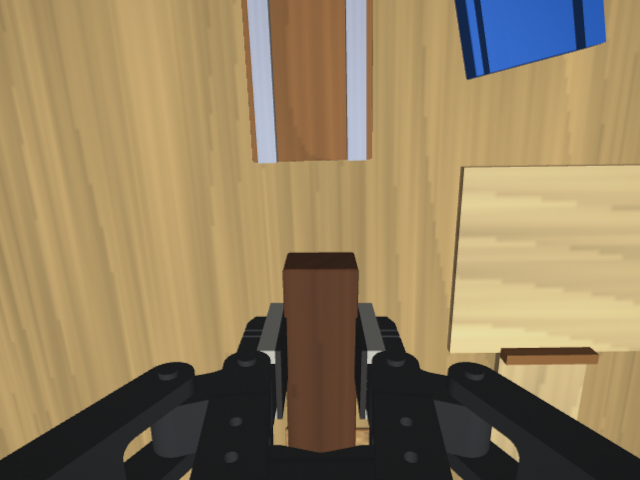

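The bed's near end is at row 160, with the channel between columns 276 and 347 (rails at 254–276 and 347–371). The blue decoy is off to the right.

```bash
python3 - <<'E'
from h import *
c=wrist()
for p in [(254,162),(276,162),(347,160),(371,159),(248,2),(270,2),(347,2),(373,2)]: print(p,ray(c,p,.03).round(4))
print("near end mid floor",ray(c,(311,160.5),.02).round(4))
E
```

```text
(254, 162) [0.405  0.1414 0.03  ]
(276, 162) [0.4192 0.1409 0.03  ]
(347, 160) [0.4652 0.1406 0.03  ]
(371, 159) [0.4807 0.1406 0.03  ]
(248, 2) [0.4088 0.2337 0.03  ]
(270, 2) [0.4217 0.2332 0.03  ]
(347, 2) [0.4669 0.2316 0.03  ]
(373, 2) [0.4821 0.231  0.03  ]
near end mid floor [0.4417 0.1404 0.02  ]
```

```bash
python3 -m inch '[[-0.15,4,0,0],[-0.15,8.5,0,0],[-0.15,13,0,0],[-0.15,16.5,-1,0],[-0.15,17.7,-4,0],[-0.15,17.7,-7.5,0],[-0.15,17.7,-10.5,0],[-0.15,17.7,-12,0]]'
python3 -m inch '[[0,0,-0.6,0],[0,0,-1.2,0],[0,0,-1.7,0],[0,0,-2.1,0],[0,0,-2.4,0],[0,0,-2.45,0],[0,0,-2.45,0],[0,0,-2.45,0]]'
```

```text
time: 29.3
ee_pos: [0.4451, 0.2681, 0.0545]
tcp_rot: [-179.9, 0.1, 88.0]
wrist_force: [0.1, 0.7, -0.1]
opening: 0.0224
grasp_force: 69.5
time: 30.3
ee_pos: [0.4456, 0.2685, 0.0319]
tcp_rot: [180.0, -0.0, 88.0]
wrist_force: [-0.1, 0.1, 0.1]
opening: 0.0225
grasp_force: 69.5
```

```bash
python3 -m inch '[[0,0,0,0],[0,0,0,0],[0,0,0,0],[0,0,0,0],[0,0,1,0],[0,0,4,0],[0,0,9,0],[0,0,14,0]]' 5
python3 -m inch '[[0,-4,2,0],[0,-8,4,0],[0,-12,5,0],[0,-16,5,0],[0,-18,5,0],[0,-18,5,0],[0,-18,5,0],[0,-18,5,0]]' 8.5
python3 - <<'E'
from h import *
c=wrist(); save(c,"w5"); e=bot.get_obs()["ee_pos"]; print(e)
for k,z in dict(strip_mid=.03,bed=0).items():
    for d in bot.landmark_of(k,c)[:2]: print(k,np.round(d["point"]),round(d["score"],2),ray(c,d["point"],z).round(4))
E
```

```text
time: 31.3
ee_pos: [0.4454, 0.2683, 0.1739]
tcp_rot: [180.0, -0.0, 88.0]
wrist_force: [0.8, 1.6, 0.9]
opening: 0.05
grasp_force: 0.0
time: 32.3
ee_pos: [0.4456, 0.0892, 0.2218]
tcp_rot: [-180.0, -0.0, 88.1]
wrist_force: [0.3, -0.6, 0.1]
opening: 0.0851
grasp_force: 0.0
[0.44555361 0.08916768 0.22177851]
strip_mid [311.  82.] 0.88 [0.4409 0.1908 0.03  ]
```

View pics/w5.png

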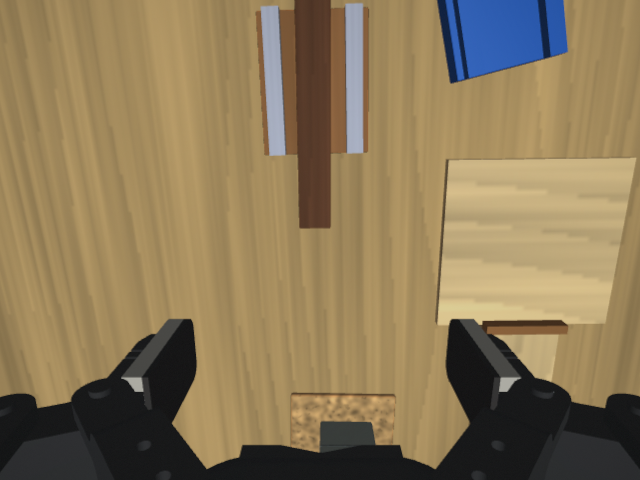

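The strip lies flat, centred at column 314 between the rails (285–346), with its near end at row 228. Now I'll return the case.

```bash
python3 -m inch '[[0.3,-4.5,0,0],[0.7,-10,0,0],[1.1,-15.5,-1,0],[1.55,-20,-3,0],[1.55,-22.5,-6,0],[1.55,-22.5,-10,0],[1.55,-22.5,-14,0],[1.55,-22.5,-17,0]]' 8.5
python3 -m inch '[[0,0,-1.5,0],[0,0,-2.7,0],[0,0,-3.15,0],[0,0,-3.15,0],[0,0,-3.15,0],[0,0,-3.15,0],[0,0,-3.15,0],[0,0,-3.15,0]]'
python3 -m inch '[[0,0,0,0],[0,0,0,0],[0,0,0,0],[0,0,0,0],[0,0,0,0],[0,0,0,0],[0,0,0,0],[0,0,0,0]]' 4 40
python3 -m inch '[[0,0,3,0],[0,0,8,0],[2.4,3.4,10,0],[5.1,7.4,10,0],[7.8,11.4,10,0],[10.5,15.4,10,0],[13.2,19.4,10,0],[16,23.4,10,0]]'
python3 -m inch '[[0,0,0,0],[0,0,-2,0],[0,0,-5,0],[0,0,-7.5,0],[0,0,-9,0],[0,0,-9.6,0],[0,0,-9.78,0],[0,0,-9.78,0]]'
python3 -m inch '[[0,0,0,0],[0,0,0,0],[0,0,0,0],[0,0,0,0],[0,0,2,0],[0,0,6,0],[0,0,11,0],[0,0,16,0]]' 8.5
```

```text
time: 33.45
ee_pos: [0.4606, -0.1362, 0.0499]
tcp_rot: [-179.9, -0.0, 88.0]
wrist_force: [0.4, 0.0, -0.2]
opening: 0.085
grasp_force: 0.0
time: 34.45
ee_pos: [0.4611, -0.1366, 0.0204]
tcp_rot: [180.0, 0.0, 88.0]
wrist_force: [-0.2, 0.7, -0.6]
opening: 0.0848
grasp_force: 0.0
time: 35.45
ee_pos: [0.4612, -0.1366, 0.0205]
tcp_rot: [180.0, 0.0, 88.0]
wrist_force: [0.3, -0.1, 5.6]
opening: 0.0495
grasp_force: 42.3
time: 36.45
ee_pos: [0.6215, 0.0989, 0.1192]
tcp_rot: [-179.9, 0.0, 88.0]
wrist_force: [-0.2, -1.1, -1.6]
opening: 0.0498
grasp_force: 42.3
time: 37.45
ee_pos: [0.6215, 0.0975, 0.0233]
tcp_rot: [179.9, -0.0, 88.0]
wrist_force: [-0.1, -1.7, -2.2]
opening: 0.0495
grasp_force: 42.6
time: 38.45
ee_pos: [0.6209, 0.0974, 0.1857]
tcp_rot: [179.9, -0.0, 88.0]
wrist_force: [1.0, 1.1, -0.6]
opening: 0.0851
grasp_force: 0.0
```

```bash
python3 -m inch '[[-2.2,-4.3,0,0],[-4.7,-9,0,0],[-7.2,-13.8,0,0],[-9.7,-18.6,0,0],[-12.2,-23.4,0,0],[-14.5,-28,0,0],[-16.45,-31.9,0,0],[-16.45,-31.9,-3,0]]' 8.5
python3 -m inch '[[0,0,-3,0],[0,0,-7,0],[0,0,-10.5,0],[0,0,-12.5,0],[0,0,-13.2,0],[0,0,-13.2,0],[0,0,-13.2,0],[0,0,-13.2,0]]'
python3 -m inch '[[0,0,0,0],[0,0,0,0],[0,0,0,0],[0,0,0,0],[0,0,0,0],[0,0,0,0],[0,0,0,0],[0,0,0,0]]' 4 40
python3 -m inch '[[0,0,3,0],[0,0,8,0],[3,3.7,10,0],[6.3,7.8,10,0],[9.8,12,10,0],[13.3,16.3,10,0],[16.8,20.7,10,0],[20.3,25,10,0]]'
python3 -m inch '[[0,0,0,0],[0,0,-2,0],[0,0,-5,0],[0,0,-7.5,0],[0,0,-9,0],[0,0,-9.6,0],[0,0,-9.78,0],[0,0,-9.78,0]]'
python3 -m inch '[[0,0,0,0],[0,0,0,0],[0,0,0,0],[0,0,0,0],[0,0,2,0],[0,0,6,0],[0,0,11,0],[0,0,16,0]]' 8.5
```

```text
time: 39.45
ee_pos: [0.4566, -0.2244, 0.1559]
tcp_rot: [179.7, 0.2, 87.8]
wrist_force: [0.2, 0.7, 0.0]
opening: 0.0852
grasp_force: 0.0
time: 40.45
ee_pos: [0.4571, -0.2218, 0.0215]
tcp_rot: [179.9, 0.0, 88.0]
wrist_force: [-0.9, 0.2, 0.3]
opening: 0.0854
grasp_force: 0.0
time: 41.45
ee_pos: [0.4568, -0.2216, 0.0209]
tcp_rot: [180.0, 0.0, 88.0]
wrist_force: [-0.7, 0.1, 5.7]
opening: 0.0539
grasp_force: 41.8
time: 42.45
ee_pos: [0.6603, 0.0301, 0.1196]
tcp_rot: [-179.9, 0.0, 88.0]
wrist_force: [0.9, -0.7, -1.5]
opening: 0.0539
grasp_force: 43.0
time: 43.45
ee_pos: [0.66, 0.0284, 0.0236]
tcp_rot: [179.9, -0.0, 88.0]
wrist_force: [0.6, -0.5, -2.6]
opening: 0.0535
grasp_force: 43.3
time: 44.45
ee_pos: [0.6594, 0.0285, 0.186]
tcp_rot: [179.9, -0.0, 88.0]
wrist_force: [1.5, 0.7, -0.2]
opening: 0.0851
grasp_force: 0.0
```

```bash
python3 -m inch '[[-2.6,-4.1,0,-6],[-5.2,-8.3,0,-12],[-7.8,-12.5,0,-18],[-10.4,-16.7,0,-24],[-13,-20.9,0,-30],[-15.6,-25,0,-36],[-18.2,-29.1,0,-40],[-20.8,-33.3,0,-43]]' 8.5
python3 -m inch '[[0,0,0,0],[0,0,-3,0],[0,0,-7,0],[0,0,-11,0],[0,0,-13.5,0],[0,0,-15,0],[0,0,-15,0],[0,0,-15,0]]'
python3 -m inch '[[0,0,0,0],[0,0,0,0],[0,0,0,0],[0,0,0,0],[0,0,0,0],[0,0,0,0],[0,0,0,0],[0,0,0,0]]' 3 40
python3 -m inch '[[0,0,3,0],[0,0,8,0],[1.5,4,11,0],[3.4,8.8,11,0],[5.3,13.6,11,0],[7.2,18.5,11,0],[9.2,23.5,11,0],[11.2,28.6,11,0]]'
python3 -m inch '[[1.9,5,0,0],[1.9,5,-1.5,0],[1.9,5,-4.5,0],[1.9,5,-7.5,0],[1.9,5,-9.5,0],[1.9,5,-10.5,0],[1.9,5,-10.78,0],[1.9,5,-10.78,0]]'
```

```text
time: 45.45
ee_pos: [0.4507, -0.3058, 0.1845]
tcp_rot: [179.9, -0.0, 44.9]
wrist_force: [-0.4, -0.5, -1.1]
opening: 0.0853
grasp_force: 0.0
time: 46.45
ee_pos: [0.4524, -0.3048, 0.0342]
tcp_rot: [179.9, -0.0, 45.0]
wrist_force: [-0.0, -0.0, 0.4]
opening: 0.085
grasp_force: 0.0
time: 47.45
ee_pos: [0.4519, -0.3048, 0.0335]
tcp_rot: [179.9, -0.0, 45.0]
wrist_force: [-1.0, 0.3, 6.1]
opening: 0.0451
grasp_force: 41.0
time: 48.45
ee_pos: [0.5639, -0.0169, 0.1425]
tcp_rot: [-180.0, 0.0, 45.0]
wrist_force: [1.6, -0.3, -1.5]
opening: 0.0444
grasp_force: 41.5
time: 49.45
ee_pos: [0.5826, 0.031, 0.0356]
tcp_rot: [180.0, -0.0, 45.0]
wrist_force: [-2.3, 0.0, 2.4]
opening: 0.0448
grasp_force: 41.9
```

```bash
python3 -m inch '[[0,0,0,0],[0,0,0,0],[0,0,0,0],[0,0,0,0],[0,0,1.5,0],[0,0,5,0],[0,0,10,0],[0,0,15,0]]' 8.5
python3 -m inch '[[-0.3,1,4,0],[-0.3,2.8,8,0],[-0.3,2.8,11.5,0],[-0.3,2.8,11.5,0],[-0.3,2.8,11.5,0],[-0.3,2.8,11.5,0],[-0.3,2.8,11.5,0],[-0.3,2.8,11.5,0]]'
python3 - <<'E'
from h import *
c=wrist(); save(c,"w6"); print(bot.get_obs()["ee_pos"])
for k,z in dict(bottle_mid=.0505,tin_mid=.03,case_mid=.03,strip_mid=.03,bed=0).items():
    for d in bot.landmark_of(k,c)[:2]: print(k,np.round(d["point"]),round(d["score"],2),ray(c,d["point"],z).round(4))
E
```

```text
time: 50.45
ee_pos: [0.5824, 0.0315, 0.1875]
tcp_rot: [180.0, -0.0, 45.0]
wrist_force: [0.2, 1.3, -0.3]
opening: 0.0848
grasp_force: 0.0
time: 51.45
ee_pos: [0.5794, 0.0594, 0.2995]
tcp_rot: [-180.0, 0.0, 45.0]
wrist_force: [0.3, -0.6, -0.2]
opening: 0.0849
grasp_force: 0.0
[0.57949362 0.05940796 0.29961211]
bottle_mid [344. 227.] 0.86 [0.5804 0.0317 0.0505]
tin_mid [406. 166.] 0.96 [0.6601 0.0281 0.03  ]
case_mid [322. 142.] 0.8 [0.6202 0.0991 0.03  ]
bed [181.  59.] 0.77 [0.5795 0.2456 0.    ]
bed [140. 202.] 0.58 [0.4446 0.1879 0.    ]
```

View pics/w6.png

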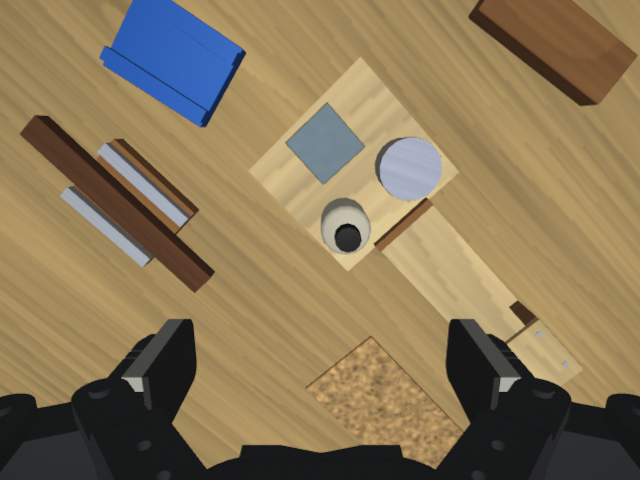

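All three things stand where they stood at the start: cap at (347,238) against (347,236) before, tin at (410,168), case at (325,143). The strip lies in the brown bed, sticking out at both ends. I'm handing the job in.

```bash
python3 -c "
from workcell import bot
print(bot.job_done())"
```

```text
the job is handed in; nothing more can be done
None
```

The job is handed in at about 51 s of the 144 s: the strip lies flat in the bed about equally out at both ends, the bottle, tin and case stand upright within about 2–3 mm of where they started, and the hammer and brush were not touched.

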